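# Clear a dryer's lint trap and hold its flue brush out

## Task

Draw the blue lint screen straight up out of its slot in the steel lint trap, then stand it upright in the slot of the white rack and let go of it. Next push the green release button fully down, then pull the yellow handle of the telescoping flue brush up past its first stop to its second stop, as far as it goes, and finish while still gripping it there fully extended, because it slides back when let go. Leave the other things on the table where they stand.

Things in the scene. Friction and masses are not known exactly. Their poses are not given: they have to be found in the camera images.
- lint_trap: Fixed steel box 120 (x) x 320 (y) x 100 mm high, duct stub (84 mm diameter, 30 mm out) on its +x side. Origin: centre of underside; z up. Slot in its top centred at x 0, y -60 mm: 156 mm long (y), 10 mm wide (x), floor 12 mm above the table. Release button at x 0, y +50 mm; brush rod at x 0, y +115 mm. It may stand left or right of the robot's centre line.
- screen: Loose flat lint screen, about 0.16 kg, upright in the trap's slot. Panel 6 mm thick (own x), 150 wide (own y), 106 high; on top a blue grip rail 12 mm thick, 120 long, 104 to 132 mm above the origin. Origin: middle of the bottom edge; z up the panel. In the slot its origin is 12 mm above the table; the rail is 16 to 44 mm above the trap's top.
- rack: Fixed white rack: base plate 120 (x) x 200 (y) x 10 mm, origin at the centre of its underside. Two pairs of uprights at y -50 and +50 mm (22 mm wide) form a slot along its y axis at x 0: 16 mm wide, flaring to about 30 mm at the top, 75 mm above the table. The screen stands in it, bottom edge on the base plate (10 mm above the table), its y along the rack's y, either way round, centred in y.
- button_top (a point): Centre of the top face of the green release button, 26 mm in diameter, 120 mm above the table when up, standing in a black collar.
- release_button (a joint): How far the release button is pushed down, m: 0 up, 0.008 fully down. It needs about 3 N, meets a hard stop at 0.008 and stays down when released. While it is up, a catch stops the brush rod at its first stop.
- brush_handle: Yellow handle on the telescoping brush rod: bar 20 mm thick (trap's x), 50 long (trap's y), 22 high; origin at its centre, axes parallel to the trap's. Slides straight up only: 138 mm above the table when down, 178 at its first stop (catch, while the button is up), 248 at its second stop (hard end). Spring and weight pull it down with about 5 N, so it slides back when let go.
- token_roll: Bystander: brass token roll standing upright, 34 mm diameter, height 50 mm. Origin under its centre. To be left alone.
- detergent: Bystander: white detergent bottle with blue cap, 72 mm diameter, height 200 mm. Origin under its centre. To be left alone.
- stain_jar: Bystander: amber jar, 64 mm diameter, height 90 mm. Origin under its centre. To be left alone.
- mug: Bystander: white mug, 76 mm diameter, height 90 mm. Origin under its centre. To be left alone.
- driver: Bystander: screwdriver lying down, about 200 mm long. To be left alone.
- sheet_box: Bystander: orange box 70 x 110 x 50 mm. Origin under its centre. To be left alone.
- spray_can: Bystander: aluminium can, 52 mm diameter, height 150 mm. Origin under its centre. To be left alone.

How it is judged (in metres and radians):
On the way, in this order (a step that is already met when the one before it is completed fails the run):
1. the screen is drawn up in the fingers, upright, until its bottom edge is clear above the trap (z of screen in the frame of lint_trap above 0.102 m and contact force between the fingers and screen above 0.5 N and angle between screen's own z axis and vertical below 0.4 rad), for 0.1 s.
2. the screen stands in the rack's slot, let go (x of screen in the frame of rack between -0.015 and 0.015 m and y of screen in the frame of rack between -0.035 and 0.035 m and z of screen in the frame of rack between 0.005 and 0.016 m and angle between screen's own z axis and vertical below 0.3 rad and angle between the y axis of screen and the y axis of rack, either way round below 0.3 rad and contact force between the fingers and screen below 0.2 N and linear speed of screen below 0.03 m/s), for 0.3 s.
3. the release button is fully down (value of joint release_button above 0.0065 m), for 0.1 s.
4. the brush rod is gripped at its second stop (z of brush_handle in the frame of lint_trap above 0.242 m and contact force between the fingers and brush_handle above 2 N), for 0.3 s.
At the end, for the whole second after the job is handed in: Fingers grip the yellow handle (over 2 N), brush rod over 104 of 110 mm up, button over 6.5 of 8 mm down; the screen stands released and still in the rack's slot on its base plate, within 15 mm across and 35 mm along, turned and tilted under 0.3 rad (all of step 2 and all of step 4 and value of joint release_button above 0.0065 m); the arm keeps its last pose, push and grip.
It fails at once if a bystander is pushed over or moved by more than 30 mm (distance of any of token_roll, detergent, stain_jar, mug, driver, sheet_box, spray_can from where it was at the start of the episode above 0.03 m or angle between any of token_roll, detergent, stain_jar, mug, sheet_box, spray_can's own z axis and vertical above 0.6 rad).
It also fails if it takes over 72 s, if anything falls off the work surface, if the arm or the gripper's body presses on something with over 40 N, if the wrist force passes 120 N, or if a joint passes its speed limit or range.

## Robot

A 6-joint arm with a two-finger parallel gripper is mounted at the origin on the work surface. World frame = base frame: x ahead of the robot, y to its left, z up, the work surface at z = 0. Lengths are in m, angles in degrees, forces in N, time in s.
With the tool pointing down it reaches from about 0.25 to 0.725 m from the base axis. Payload 9.7 kg.
Tool frame: the origin (TCP) lies on the mounting face of the last link; the fingertips stand 173 mm ahead of it and the grasp point (between the pads) lies 155 mm ahead of it; z points along the fingers, y is the line along which they close (so a half turn about z gives the same grasp; the last joint's range is limited). The gripper opens to 85 mm and grips with 20 to 120 N. Pads are 22 mm wide; open, the fingers measure 114 mm over their backs; the gripper's body (76 mm by 85 mm) begins 54 mm behind the grasp point. The pads swing forward as they close: fully open they stand 13 mm farther back than shut.
Start: joints at [69.5, 4.979, 10.078, 95.1, 0, 90], TCP at [0.193, 0.515, 0.405] pointing down, gripper open.
Joint ranges: [-179.16, 179.16], [-48.56, 103.87], [-65.8, 70.77], [-126.05, 130.52], [-82.76, 87.17], [-180, 180]. Speed limits (degrees/s): [127.2, 127.2, 147.25, 180, 180, 180].

## Interface

Orientations are given as [roll, pitch, yaw] about the fixed x, y, z axes, in that order (R = Rz(yaw) Ry(pitch) Rx(roll)).
In Python, from workcell import bot, camera, camera_model, outline_of, pinpoint gives the robot as it stands.
- The arm moves only by the tool move_arm, never from a script. Its arguments are lists of equal length, an entry for each row: "jaw": the closure, from 0 (fully open) to 1 (shut); "delta_pos": the shift along the world's x, y, z in m, a list of three; "yaw": the turn about the world's z in rad. In form: {"jaw": [jaw, ...], "delta_pos": [[dx, dy, dz], ...], "yaw": [yaw, ...]}. A call has 1 to 10 rows; each row shifts and turns the commanded pose from where the row before left it; what a row does not reach is not made up. A row lasts 1/12 s, in which the tool goes at most 41.7 mm and 7.16 degrees, less where a joint would pass 70% of its speed; a pose out of reach is approached as far as the arm can. A call with a gripper value outside its range is refused whole. The fingers move at their own pace and stop on an object; "force" is the grip in N (left out, the last holds). Time passes only in rows, so rows that do not move let the fingers close. It gives the time, the measured TCP pose, the force, the opening and the grip force at its end, in the units of the state.
- bot.get_obs(): the state, without advancing time (a new reading comes with each control period).
- camera(name): name is "side" or "top" or "wrist"; returns the picture (420x560x3 uint8, red, green, blue); there is no depth.
- camera_model(name): a dict with "fx", "fy", "cx", "cy" (pixels), "R" (3x3) and "t" (3): a world point X has camera coordinates R X + t. Camera axes: x right, y down, z forward; pixel columns grow to the right and rows downward; lengths in m; the calibration is good to about 2 mm. A picture is of the moment at which its call begins: read the wrist's pose just before it. camera_model takes no time and is no camera call; for the wrist camera it gives the pose at the moment of the call.
- bot.job_done(): hands the job in; it is judged then, once.
Trained networks look in the newest picture that a camera, given by its name, has taken for a name from the list of things; names that differ only in an ending like _2 or _b are one class to them, and where a whole thing is asked for, a point or a joint stands for the part that bears it (a point fixed in the world has none). Each returns a list of dicts, best first, with "confidence" (0 to 1); they miss things now and then, are a little off and sometimes report something else, mostly with a low value. They report only what shows in the picture. A call takes as long as a camera call.
- outline_of(camera, thing): "mask" (420x560 bool, what is visible of it) and "xy" ([column, row] in pixels, amid what is visible of it).
- pinpoint(camera, thing): "xy" ([column, row] in pixels: a listed point, or the origin of a listed thing).
The state is a dict: "time": time; "q": joint angles; "qd": joint speeds; "joint_efforts": joint torques, N m; "ee_pos": TCP position; "tcp_rot": TCP orientation; "wrist_force": force on the tool from outside, world axes, zero at the start; "torque": the same for the moment, N m; "opening": finger opening in m; "grasp_force": force on a finger pad.
Only numpy, scipy, OpenCV 4.12 (cv2) and the standard library are available. Lean on these libraries where they do the work, as an engineer would, in place of code of your own. Each camera call takes 0.05 s, during which the arm holds its last target. There are 200 camera calls.

## Working session

There is one attempt and no reset: what is moved stays moved. The work goes in short steps, Python scripts to look and compute and a tool call to move; the robot and the scene stay as the last step left them, time stands still between calls to the robot, and variables do not carry over. Pictures are saved under pics/ and viewed, at most 10 in all, crops included, and the job is handed in when it is done.

Besides the shell and the picture viewer there is one more tool, called after "Request:" by a JSON object that holds its "op" and its "data". move_arm: Moves the arm, as the interface text tells. Its arguments: {"type":"object","properties":{"jaw":{"type":"array"},"delta_pos":{"type":"array"},"yaw":{"type":"array"},"force":{"type":"number"}},"required":["jaw","delta_pos","yaw"]}

```bash
mkdir -p pics
cat > h.py <<'E'
from workcell import bot, camera, camera_model, outline_of, pinpoint
import numpy as np, cv2
def save(n,f): 
    im=camera(n); cv2.imwrite('pics/'+f,im[:,:,::-1]); return im
def ray(n,xy,z,m=None):
    m=m or camera_model(n); R=np.array(m['R']);t=np.array(m['t'])
    d=R.T@np.array([(xy[0]-m['cx'])/m['fx'],(xy[1]-m['cy'])/m['fy'],1]); c=-R.T@t
    return c+d*(z-c[2])/d[2]
def proj(n,X):
    m=camera_model(n); p=np.array(m['R'])@np.array(X)+np.array(m['t']); return np.array([m['fx']*p[0]/p[2]+m['cx'],m['fy']*p[1]/p[2]+m['cy']])
E
python3 - <<'E'
from h import *
np.set_printoptions(precision=4,suppress=True)
o=bot.get_obs(); print(o['ee_pos'],o['tcp_rot'],o['time'])
for n in ['top','side']:
    im=save(n,n+'0.png')
    m=camera_model(n); print(n,'cam',-np.array(m['R']).T@np.array(m['t']))
    for th,z in [('lint_trap',0),('screen',.012),('rack',0),('button_top',.12),('brush_handle',.138),('token_roll',0),('detergent',0),('stain_jar',0),('mug',0),('driver',0),('sheet_box',0),('spray_can',0)]:
        r=pinpoint(n,th)
        for a in r[:2]: print(th,np.round(a['confidence'],2),np.array(a['xy']),ray(n,a['xy'],z)[:2])
E
```

```text
[0.1926 0.5152 0.404 ] [-179.9216   -0.0013  159.5005] 0.0
top cam [ 0.4891 -0.0789  1.2364]
lint_trap 0.97 [162.9 226.1] [0.517 0.21 ]
screen 0.75 [181.1 228.5] [0.5106 0.156 ]
rack 0.75 [162.2 225.9] [0.5175 0.212 ]
rack 0.6 [317.  236.8] [ 0.4918 -0.2299]
button_top 0.49 [130.2 222.7] [0.522  0.2658]
button_top 0.28 [210.  134.5] [0.7549 0.0663]
brush_handle 0.53 [102.9 219.9] [0.5276 0.3289]
token_roll 0.53 [240.2 212.9] [ 0.5575 -0.0091]
detergent 0.62 [209.7 134.9] [0.7823 0.0827]
stain_jar 0.86 [265.2 145.9] [ 0.7527 -0.0782]
mug 0.61 [306.9 148.3] [ 0.7476 -0.1992]
mug 0.29 [412.5 255.3] [ 0.442  -0.5049]
driver 0.9 [223.7 282.7] [0.3589 0.0342]
sheet_box 0.9 [155.7 149.7] [0.7365 0.2368]
sheet_box 0.51 [316.2 238.9] [ 0.4857 -0.2277]
spray_can 0.64 [412.7 257.4] [ 0.4361 -0.5055]
side cam [-0.0362 -0.6762  0.95  ]
lint_trap 0.68 [181.8 212.5] [0.5153 0.2112]
screen 0.7 [192.5 220. ] [0.5086 0.1538]
screen 0.66 [167.6 168.6] [0.608  0.3897]
rack 0.64 [291.7 301.3] [ 0.4909 -0.229 ]
rack 0.55 [247.  237.2] [0.5704 0.0015]
button_top 0.58 [168.8 170.4] [0.531  0.2581]
button_top 0.19 [344.  236.3] [ 0.6491 -0.2546]
brush_handle 0.41 [153.9 156.3] [0.531  0.3195]
token_roll 0.64 [247.9 238.9] [ 0.5675 -0.0048]
detergent 0.64 [276.6 183.5] [0.7914 0.0937]
stain_jar 0.85 [309.6 215.2] [ 0.7502 -0.0709]
mug 0.95 [341.1 239.7] [ 0.7327 -0.1953]
mug 0.69 [311.7 214.1] [ 0.7576 -0.0725]
driver 0.76 [178.5 274.7] [0.3618 0.039 ]
sheet_box 0.62 [226.4 169.4] [0.7374 0.2596]
spray_can 0.78 [380.  386.1] [ 0.451  -0.5068]
```

View pics/top0.png

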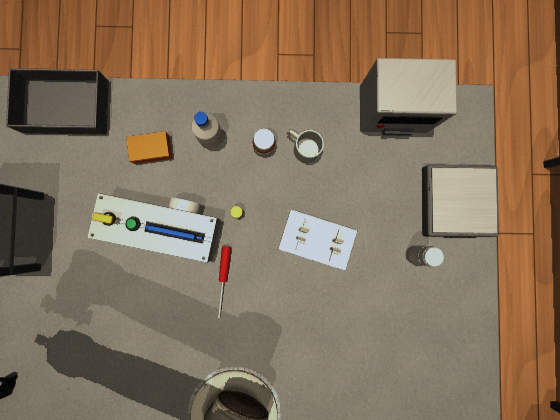

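View pics/side0.png

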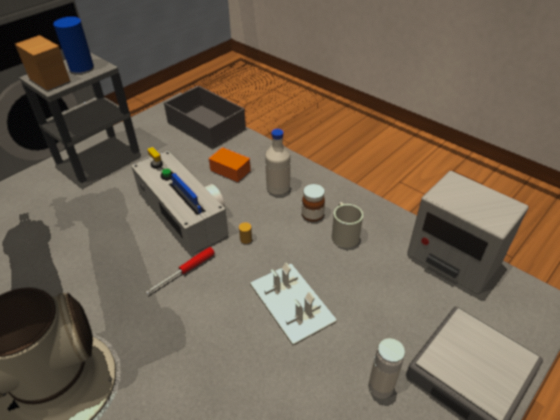

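```bash
cat >> h.py <<'E'
def rect(n,mask,z):
    c=max(cv2.findContours(mask.astype(np.uint8),0,cv2.CHAIN_APPROX_NONE)[0],key=cv2.contourArea)[:,0,:]
    m=camera_model(n); w=np.array([ray(n,p,z,m)[:2] for p in c])
    (cx,cy),(a,b),ang=cv2.minAreaRect((w*1000).astype(np.float32))
    # yaw of long side relative to world y
    l=ang if a>b else ang+90
    return (cx/1000,cy/1000),max(a,b),min(a,b),(l-90+90)%180-90
E
python3 - <<'E'
from h import *
np.set_printoptions(precision=4,suppress=True)
im=camera('top').astype(int); r,g,b=im[...,0],im[...,1],im[...,2]
blue=(b>r+40)&(b>g+25); blue[:200]=0
print('rail',rect('top',blue,.144))
yel=(r>b+60)&(g>b+60)&(abs(r-g)<70); yel[:,130:]=0; yel[:180]=0;yel[300:]=0
print('handle',rect('top',yel,.149))
gr=(g>r+40)&(g>b+20); gr[:180]=0; gr[300:]=0; print('btn',rect('top',gr,.12))
for n in ['top','side']:
  if n=='side': camera(n)
  for th,z in [('lint_trap',.1),('rack',.01)]:
    for a in outline_of(n,th)[:2]:
        print(n,th,a['confidence'],rect(n,a['mask'],z))
w=(im.min(2)>150)
for nm,box,z in [('trap',(185,270,80,225),.1),('rack',(200,280,270,365),.01)]:
    k=np.zeros_like(w); k[box[0]:box[1],box[2]:box[3]]=w[box[0]:box[1],box[2]:box[3]]
    k=cv2.morphologyEx(k.astype(np.uint8),cv2.MORPH_CLOSE,np.ones((3,3)))
    print(nm,rect('top',k,z))
im=camera('top');c=cv2.resize(im[180:280,80:370],None,fx=2.7,fy=2.7,interpolation=2)
cv2.imwrite('pics/c.png',c[:,:,::-1])
E
```

```text
rail ((0.4999200744628906, 0.1598123016357422), 126.59479522705078, 12.766969680786133, -10.625839233398438)
handle ((0.5330516967773438, 0.327667724609375), 48.38297653198242, 18.55304527282715, -10.626510620117188)
btn ((0.5205718383789063, 0.2643060913085937), 23.327207565307617, 21.941694259643555, 46.464813232421875)
top lint_trap 0.88 ((0.5232940063476562, 0.20758343505859375), 331.67889404296875, 152.40225219726562, -10.294868469238281)
top rack 0.74 ((0.48420831298828126, -0.229056640625), 200.6620330810547, 119.45291900634766, -17.716995239257812)
top rack 0.45 ((0.7612200317382812, -0.07384742736816406), 71.67791748046875, 69.6710205078125, 45.553245544433594)
side rack 0.56 ((0.48695404052734376, -0.22884442138671876), 213.22991943359375, 123.62272644042969, -17.32067108154297)
trap ((0.5258870849609375, 0.21226918029785155), 317.4737854003906, 148.18954467773438, -10.9691162109375)
rack ((0.4843789672851562, -0.230377685546875), 198.52053833007812, 118.70188903808594, -16.97412109375)
```

View pics/c.png

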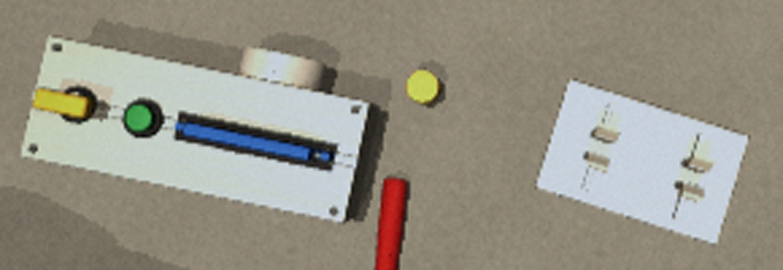

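Request:
{"op": "move_arm", "data": {"jaw": [0,0,0,0,0,0,0], "delta_pos": [[0.022,-0.025,0.001],[0.022,-0.025,0.001],[0.022,-0.025,0.001],[0.022,-0.025,0.001],[0.022,-0.025,0.001],[0.022,-0.025,0.001],[0.022,-0.025,0.001]], "yaw": [-0.1,-0.1,-0.1,-0.1,-0.1,-0.1,-0.1]}}

```text
time: 2.23
ee_pos: [0.3473, 0.3388, 0.4119]
tcp_rot: [180.0, -0.0, 119.1]
wrist_force: [-0.3, 0.4, 0.4]
opening: 0.0854
grasp_force: 0.0
```

Request:
{"op": "move_arm", "data": {"jaw": [0,0,0,0,0,0,0,0], "delta_pos": [[0.022,-0.025,0.001],[0.022,-0.025,0.001],[0.022,-0.025,0.001],[0.022,-0.025,0.001],[0.022,-0.025,0.001],[0.022,-0.025,0.001],[0.022,-0.025,0.001],[0,0,0]], "yaw": [-0.1,-0.1,-0.1,-0.1,-0.1,-0.1,-0.1,0]}}

```text
time: 2.9
ee_pos: [0.5033, 0.1617, 0.4182]
tcp_rot: [180.0, 0.1, 78.7]
wrist_force: [0.7, 1.2, -0.1]
opening: 0.0853
grasp_force: 0.0
```

Run:
```python
from h import *
np.set_printoptions(precision=4,suppress=True)
for u,v in [(50,37),(372,102),(347,221),(22,156)]: print(ray('top',(80+u/2.7,180+v/2.7),.1))
o=bot.get_obs(); print(o['ee_pos'],o['tcp_rot'],o['q'],o['time'])
m=camera_model('wrist'); save('wrist','w1.png'); R=np.array(m['R']); print(-R.T@np.array(m['t']),R)
im=cv2.imread('pics/w1.png')[:,:,::-1].astype(int); r,g,b=im[...,0],im[...,1],im[...,2]
for n,k,z in [('rail',(b>r+40)&(b>g+25),.144),('btn',(g>r+40)&(g>b+20),.12),('handle',(r>b+60)&(g>b+60),.149)]:
    if k.sum()>50: print(n,k.sum(),rect('wrist',k,z))
```

```text
[0.5975 0.3569 0.1   ]
[0.5383 0.0438 0.1   ]
[0.423  0.0656 0.1   ]
[0.4819 0.3794 0.1   ]
[0.5033 0.1617 0.4182] [179.9576   0.0567  78.7113] [ 17.8266   2.3387   8.8143  96.4662  -0.0702 119.1153] 2.9
[0.518  0.2331 0.3879] [[ 0.9807 -0.1953  0.0004]
 [-0.1873 -0.94    0.2852]
 [-0.0553 -0.2798 -0.9585]]
rail 3030 ((0.5014334411621094, 0.167546875), 134.90097045898438, 12.444029808044434, -10.686698913574219)
btn 1205 ((0.5203514404296875, 0.2671373291015625), 25.3536319732666, 25.34459114074707, 79.02766418457031)
handle 7248 ((0.6701581420898437, 0.23977188110351563), 62.34097671508789, 43.801822662353516, 9.259415626525879)
```

View pics/w1.png

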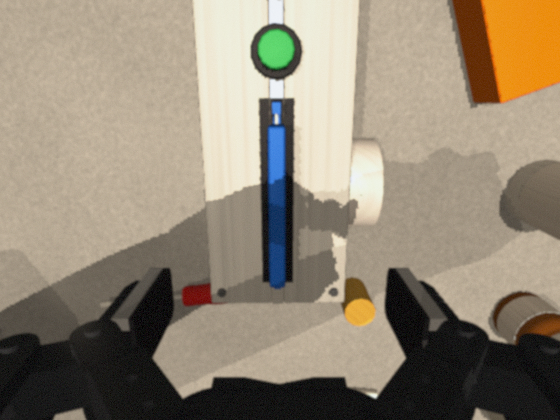

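Run:
```python
from h import *
np.set_printoptions(precision=4,suppress=True)
a,b=ray('wrist',(276.5,125),.144),ray('wrist',(277.5,288),.144); print(a,b,(a+b)/2,np.linalg.norm(a-b))
print(ray('wrist',(276.5,49),.12))
# slot opening ends, trap near corners at z=.1
for p in [(277,98),(277,283),(211,303),(346,302),(221,292),(334,292)]: print(p,ray('wrist',p,.1))
print(ray('top',(80+140/2.7,180+117/2.7),.12))
```

```text
[0.5117 0.2187 0.144 ] [0.4893 0.1003 0.144 ] [0.5005 0.1595 0.144 ] 0.12049630615121415
[0.521  0.2672 0.12  ]
(277, 98) [0.5151 0.2356 0.1   ]
(277, 283) [0.4849 0.0811 0.1   ]
(211, 303) [0.4225 0.0727 0.1   ]
(346, 302) [0.5425 0.0505 0.1   ]
(221, 292) [0.434  0.0818 0.1   ]
(334, 292) [0.5333 0.0626 0.1   ]
[0.5204 0.2615 0.12  ]
```

Request:
{"op": "move_arm", "data": {"jaw": [0,0,0,0,0,0,0], "delta_pos": [[-0.003,-0.002,-0.018],[0,0,-0.025],[0,0,-0.025],[0,0,-0.025],[0,0,-0.025],[0,0,-0.015],[0,0,0]], "yaw": [0.008,0,0,0,0,0,0], "force": 50}}

```text
time: 3.53
ee_pos: [0.4963, 0.1636, 0.2822]
tcp_rot: [-179.7, 0.1, 79.9]
wrist_force: [1.0, 0.1, -0.7]
opening: 0.0855
grasp_force: 0.0
```

Request:
{"op": "move_arm", "data": {"jaw": [1,1,1,1,1,1,1,1,1,1], "delta_pos": [[0,0,0],[0,0,0],[0,0,0],[0,0,0],[0,0,0],[0,0,0],[0,0,0],[0,0,0],[0,0,0],[0,0,0]], "yaw": [0,0,0,0,0,0,0,0,0,0]}}

```text
time: 4.37
ee_pos: [0.4986, 0.1631, 0.2866]
tcp_rot: [179.8, -0.0, 79.7]
wrist_force: [6.2, -2.2, 1.4]
opening: 0.0115
grasp_force: 49.1
```

Request:
{"op": "move_arm", "data": {"jaw": [1,1,1,1,1,1,1,1,1,1], "delta_pos": [[0,0,0.01],[0,0,0.014],[0,0,0.014],[0,0,0.014],[0,0,0.014],[0,0,0.014],[0,0,0.014],[0,0,0.014],[0,0,0.014],[0,0,0.014]], "yaw": [0,0,0,0,0,0,0,0,0,0]}}

```text
time: 5.2
ee_pos: [0.4976, 0.1631, 0.4224]
tcp_rot: [-180.0, 0.0, 79.7]
wrist_force: [0.5, -0.2, -1.5]
opening: 0.0113
grasp_force: 48.7
```

Run:
```python
from h import *
o=bot.get_obs(); print(o['ee_pos'],o['tcp_rot'],o['opening'],o['grasp_force'],o['wrist_force'])
save('side','s2.png')
```

```text
[0.49755966 0.16310635 0.42237615] [-1.79992108e+02  3.14860112e-03  7.97405834e+01] 0.01134322821439299 48.70339751243591 [ 0.54253283 -0.1614862  -1.48272145]
```

View pics/s2.png

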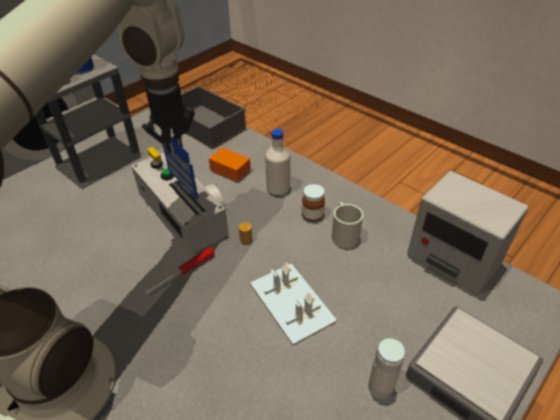

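Request:
{"op": "move_arm", "data": {"jaw": [1,1,1,1,1,1,1,1,1,1], "delta_pos": [[-0.002,-0.015,0],[-0.002,-0.029,0],[-0.002,-0.029,0],[-0.002,-0.029,0],[-0.002,-0.029,0],[-0.002,-0.029,0],[-0.002,-0.029,0],[-0.002,-0.029,0],[-0.002,-0.029,0],[-0.002,-0.029,0]], "yaw": [0,-0.01,-0.01,-0.01,-0.01,-0.01,-0.01,-0.01,-0.01,-0.01]}}

```text
time: 6.08
ee_pos: [0.4772, -0.1142, 0.4213]
tcp_rot: [-180.0, -0.0, 74.6]
wrist_force: [0.8, 0.6, -1.5]
opening: 0.0115
grasp_force: 48.8
```

Request:
{"op": "move_arm", "data": {"jaw": [1,1,1,1,1,1,1,1,1], "delta_pos": [[-0.002,-0.029,0],[-0.002,-0.029,0],[-0.002,-0.029,0],[-0.002,-0.029,0],[-0.002,-0.029,0],[-0.002,-0.029,0],[-0.002,-0.015,0],[0,0,0],[0,0,0]], "yaw": [-0.01,-0.01,-0.01,0,0,0,0,0,0]}}

```text
time: 6.83
ee_pos: [0.4635, -0.3023, 0.421]
tcp_rot: [-179.9, -0.0, 72.8]
wrist_force: [-0.3, 0.0, -1.3]
opening: 0.0112
grasp_force: 48.7
```

Run:
```python
from h import *
o=bot.get_obs(); print(o['ee_pos'],o['tcp_rot'],o['opening'],o['grasp_force'])
m=camera_model('wrist'); im=save('wrist','w3.png'); 
for a in pinpoint('wrist','rack')[:2]: print(a,ray('wrist',a['xy'],0))
np.save('m.npy',m,allow_pickle=True)
```

```text
[ 0.4634565  -0.30230111  0.42102731] [-1.79938187e+02 -3.22516820e-02  7.27790800e+01] 0.011221204243129477 48.73632073402405
{'xy': [278.9, 96.6], 'confidence': 0.8} [ 0.48627321 -0.22891308  0.        ]
```

View pics/w3.png

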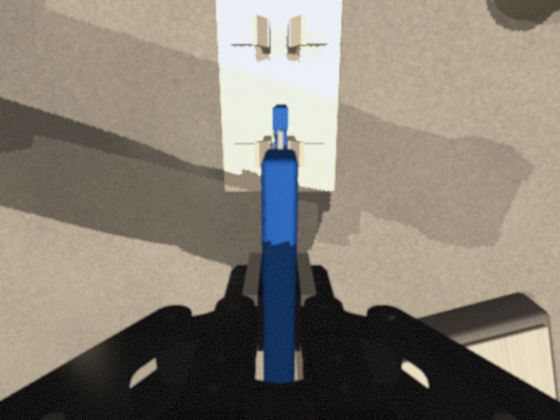

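Run:
```python
from h import *
np.set_printoptions(precision=4,suppress=True)
g=cv2.imread('pics/w3.png').min(2).astype(int)
L=[];
def w(p,z): return ray('wrist',p,z)[:2]
A,B,C,D=[w(p,.01) for p in [(218,2),(225,191),(341,2),(334,191)]]
d=((A-B)/np.linalg.norm(A-B)+(C-D)/np.linalg.norm(C-D))/2; print('rack yaw',np.degrees(np.arctan2(d[1],d[0]))-90, 'width',np.linalg.norm(B-D))
mid=(B+D)/2; d/=np.linalg.norm(d); print('near mid',mid,'centre',mid+.1*d, A,B,C,D)
# slot centres at top of uprights (z .075): gap middle far pair ~ (279,30)
print('gap far top', w((279.5,30),.075),'expect',mid+.15*d, w((279,48),.01))
# rail: top z .278
a=w((281,158),.278); b=w((280,380),.278); e=a-b; print('rail end',a,b,'yaw',np.degrees(np.arctan2(e[1],e[0]))-90,np.linalg.norm(e)); e/=np.linalg.norm(e); print('rail ctr',a-.06*e)
```

```text
rack yaw -17.048672564733977 width 0.11861516486266714
near mid [ 0.458  -0.3231] centre [ 0.4873 -0.2275] [ 0.4564 -0.1304] [ 0.4013 -0.3057] [ 0.5674 -0.1645] [ 0.5147 -0.3405]
gap far top [ 0.5016 -0.1809] expect [ 0.502  -0.1797] [ 0.4997 -0.1857]
rail end [ 0.481  -0.2487] [ 0.4558 -0.3299] yaw -17.238291235489825 0.08508176355557849
rail ctr [ 0.4632 -0.306 ]
```

Request:
{"op": "move_arm", "data": {"jaw": [1,1,1,1,1,1,1,1,1], "delta_pos": [[0.004,0.013,0],[0.008,0.026,0],[0.008,0.026,0],[0.004,0.013,0],[0,0,-0.015],[0,0,-0.02],[0,0,-0.015],[0,0,0],[0,0,0]], "yaw": [0,0,0,0,0,0,0,0,0]}}

```text
time: 7.68
ee_pos: [0.4876, -0.2224, 0.3717]
tcp_rot: [-179.9, -0.0, 73.0]
wrist_force: [0.5, 0.0, -0.9]
opening: 0.0112
grasp_force: 49.0
```

Run:
```python
from h import *
o=bot.get_obs(); print(o['ee_pos'],o['tcp_rot'])
save('wrist','w4.png'); print(ray('wrist',(279,60),.075))
# predicted pixels: gap midline at upright top, ideal
d=np.array([np.sin(np.radians(17.05)),np.cos(np.radians(17.05))]);c=np.array([.4873,-.2275])
for s in(.039,.061): print(proj('wrist',[*(c+s*d),.075]))
```

```text
[ 0.48759366 -0.22244851  0.3716646 ] [-1.79947850e+02 -1.92354644e-02  7.29525245e+01]
[ 0.51739093 -0.1285043   0.075     ]
[279.31581229 153.48158847]
[279.33463209 123.05502804]
```

View pics/w4.png

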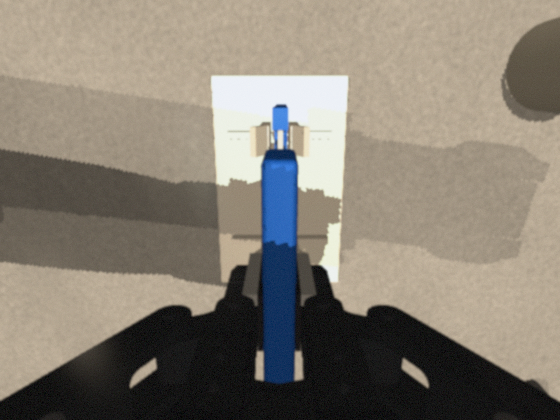

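Request:
{"op": "move_arm", "data": {"jaw": [1,1,1,1,1,1,1,1,1,1], "delta_pos": [[0,0,-0.01],[0,0,-0.012],[0,0,-0.012],[0,0,-0.012],[0,0,-0.012],[0,0,-0.01],[0,0,-0.008],[0,0,-0.006],[0,0,0],[0,0,0]], "yaw": [0,0,0,0,0,0,0,0,0,0]}}

```text
time: 8.57
ee_pos: [0.4876, -0.2238, 0.2896]
tcp_rot: [-180.0, -0.0, 72.9]
wrist_force: [-0.3, -1.2, -1.3]
opening: 0.0113
grasp_force: 48.9
```

Bottom is about 5 mm above the base plate; I'll lower until it touches.

Request:
{"op": "move_arm", "data": {"jaw": [1,1,1,1,1], "delta_pos": [[0,0,-0.001],[0,0,-0.001],[0,0,-0.001],[0,0,0],[0,0,0]], "yaw": [0,0,0,0,0]}}

```text
time: 8.98
ee_pos: [0.4876, -0.2238, 0.2868]
tcp_rot: [180.0, 0.0, 72.9]
wrist_force: [0.2, 0.1, -0.7]
opening: 0.0115
grasp_force: 48.9
```

Request:
{"op": "move_arm", "data": {"jaw": [1,1,1,1,1], "delta_pos": [[0,0,-0.001],[0,0,-0.001],[0,0,0],[0,0,0],[0,0,0]], "yaw": [0,0,0,0,0]}}

```text
time: 9.4
ee_pos: [0.4876, -0.2238, 0.2847]
tcp_rot: [180.0, 0.0, 72.9]
wrist_force: [0.0, 0.5, -1.3]
opening: 0.0111
grasp_force: 49.0
```

Request:
{"op": "move_arm", "data": {"jaw": [1,1,1,1], "delta_pos": [[0,0,-0.001],[0,0,-0.001],[0,0,0],[0,0,0]], "yaw": [0,0,0,0]}}

```text
time: 9.73
ee_pos: [0.4878, -0.2239, 0.2846]
tcp_rot: [179.8, 0.0, 72.9]
wrist_force: [-2.2, 1.3, 11.1]
opening: 0.011
grasp_force: 50.9
```

Request:
{"op": "move_arm", "data": {"jaw": [0.8,0.7,0.5,0.3,0.1,0,0,0,0,0], "delta_pos": [[0,0,0.001],[0,0,0],[0,0,0],[0,0,0],[0,0,0],[0,0,0],[0,0,0],[0,0,0],[0,0,0],[0,0,0]], "yaw": [0,0,0,0,0,0,0,0,0,0]}}

```text
time: 10.57
ee_pos: [0.4876, -0.2238, 0.2837]
tcp_rot: [-180.0, -0.0, 72.9]
wrist_force: [0.0, 0.1, -0.7]
opening: 0.0853
grasp_force: 0.0
```

Request:
{"op": "move_arm", "data": {"jaw": [0,0,0,0,0,0,0,0], "delta_pos": [[0,0,0.01],[0,0,0.02],[0,0,0.02],[0,0,0.02],[0,0,0.02],[0,0,0.02],[0,0,0.02],[0,0,0]], "yaw": [0,0,0,0,0,0,0,0]}}

```text
time: 11.23
ee_pos: [0.4875, -0.2238, 0.4186]
tcp_rot: [179.7, 0.0, 72.9]
wrist_force: [0.5, 0.1, 1.2]
opening: 0.0853
grasp_force: 0.0
```

Run:
```python
from h import *
o=bot.get_obs(); print(o['ee_pos'],o['tcp_rot'],o['opening'])
s=save('side','s5.png'); w=save('wrist','w5.png')
cv2.imwrite('pics/j5.png',np.hstack([cv2.resize(s[200:360,200:360],(400,400)),cv2.resize(w,(400,400))])[:,:,::-1])
b=w.astype(int); k=(b[...,2]>b[...,0]+40)&(b[...,2]>b[...,1]+25); print(rect('wrist',k,.142))
```

```text
[ 0.48753453 -0.22379009  0.41862151] [1.79661889e+02 4.39137072e-02 7.28693122e+01] 0.08528497789900083
((0.49217068481445314, -0.2213922119140625), 133.67901611328125, 10.570063591003418, -17.27436065673828)
```

View pics/j5.png

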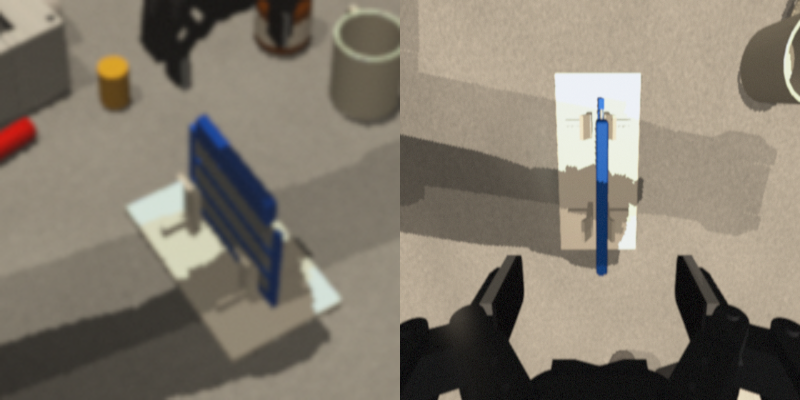

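Request:
{"op": "move_arm", "data": {"jaw": [0,0,0,0,0.5,1,1,1,1,1], "delta_pos": [[0.002,0.015,0],[0.002,0.029,0],[0.002,0.029,0],[0.002,0.029,0],[0.002,0.029,0],[0.002,0.029,0],[0.002,0.029,0],[0.002,0.029,0],[0.002,0.029,0],[0.002,0.029,0]], "yaw": [0,0.011,0.011,0.011,0.011,0.011,0.011,0.011,0.011,0.011]}}

```text
time: 12.17
ee_pos: [0.5073, 0.0536, 0.4127]
tcp_rot: [-179.9, 0.0, 78.6]
wrist_force: [0.4, -0.6, 1.1]
opening: 0.0126
grasp_force: 0.0
```

Request:
{"op": "move_arm", "data": {"jaw": [1,1,1,1,1,1,1,1,1], "delta_pos": [[0.002,0.029,0],[0.002,0.029,0],[0.002,0.029,0],[0.002,0.029,0],[0.002,0.029,0],[0.002,0.029,0],[0.002,0.029,0],[0,0.012,-0.02],[0,0,0]], "yaw": [0.011,0,0,0,0,0,0,0,0]}}

```text
time: 12.92
ee_pos: [0.5213, 0.2696, 0.3891]
tcp_rot: [-179.7, 0.2, 79.3]
wrist_force: [0.2, -0.7, -1.3]
opening: -0.0
grasp_force: 0.0
```

Run:
```python
from h import *
o=bot.get_obs(); print(o['ee_pos'],o['tcp_rot'],o['opening'])
w=save('wrist','w6.png').astype(int); r,g,b=w[...,0],w[...,1],w[...,2]
for n,k,z in [('btn',(g>r+40)&(g>b+20),.12),('handle',(r>b+60)&(g>b+60)&(abs(r-g)<70),.149)]: 
    k[300:]=0; print(n,k.sum(),rect('wrist',k,z))
for t,z in [('button_top',.12),('brush_handle',.138)]:
    for a in pinpoint('wrist',t)[:1]: print(t,a,ray('wrist',a['xy'],z))
```

```text
[0.52128298 0.26959963 0.38909976] [-1.79732592e+02  1.72605835e-01  7.93345459e+01] -4.22822407097142e-05
btn 1034 ((0.5226210327148437, 0.2649062194824219), 26.326457977294922, 24.490036010742188, -10.619209289550781)
handle 2926 ((0.5350540771484374, 0.32795751953125), 48.188453674316406, 19.556480407714844, -10.697967529296875)
button_top {'xy': [284.6, 214.2], 'confidence': 0.76} [0.52415129 0.26128451 0.12      ]
brush_handle {'xy': [284.8, 117.2], 'confidence': 0.96} [0.53688426 0.32699441 0.138     ]
```

View pics/w6.png

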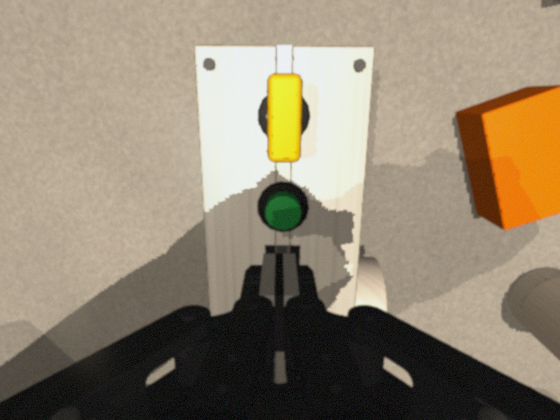

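Request:
{"op": "move_arm", "data": {"jaw": [1,1,1,1,1,1,1,1], "delta_pos": [[0.001,-0.004,-0.01],[0,0,-0.02],[0,0,-0.02],[0,0,-0.02],[0,0,-0.01],[0,0,-0.005],[0,0,0],[0,0,0]], "yaw": [0,0,0,0,0,0,0,0]}}

```text
time: 13.73
ee_pos: [0.5228, 0.2628, 0.3099]
tcp_rot: [179.9, -0.0, 79.1]
wrist_force: [0.5, -0.3, 0.9]
opening: -0.0001
grasp_force: 0.0
```

Request:
{"op": "move_arm", "data": {"jaw": [1,1,1,1,1,1,1,1], "delta_pos": [[0,0,-0.003],[0,0,-0.003],[0,0,-0.002],[0,0,-0.002],[0,0,-0.002],[0,0,-0.001],[0,0,0],[0,0,0]], "yaw": [0,0,0,0,0,0,0,0]}}

```text
time: 14.4
ee_pos: [0.5226, 0.2632, 0.2956]
tcp_rot: [-180.0, 0.0, 79.2]
wrist_force: [0.2, 0.6, -0.0]
opening: 0.0002
grasp_force: 0.0
```

Request:
{"op": "move_arm", "data": {"jaw": [1,1,1,1,1,1,1], "delta_pos": [[0,0,-0.002],[0,0,-0.002],[0,0,-0.002],[0,0,-0.002],[0,0,-0.001],[0,0,0],[0,0,0]], "yaw": [0,0,0,0,0,0,0]}}

```text
time: 14.98
ee_pos: [0.5226, 0.2632, 0.2865]
tcp_rot: [-180.0, 0.0, 79.2]
wrist_force: [0.3, 0.3, 1.7]
opening: -0.0002
grasp_force: 0.4
```

Request:
{"op": "move_arm", "data": {"jaw": [1,1,1,1], "delta_pos": [[0,0,-0.001],[0,0,-0.001],[0,0,0],[0,0,0]], "yaw": [0,0,0,0]}}

```text
time: 15.32
ee_pos: [0.5225, 0.2631, 0.2854]
tcp_rot: [180.0, -0.0, 79.2]
wrist_force: [-1.7, -0.3, 6.7]
opening: 0.0001
grasp_force: 3.6
```

Request:
{"op": "move_arm", "data": {"jaw": [1,1,1,1], "delta_pos": [[0,0,-0.001],[0,0,-0.001],[0,0,0],[0,0,0]], "yaw": [0,0,0,0]}}

```text
time: 15.65
ee_pos: [0.5224, 0.263, 0.2852]
tcp_rot: [179.9, -0.1, 79.2]
wrist_force: [-6.1, -2.7, 18.1]
opening: -0.0001
grasp_force: 9.5
```

Request:
{"op": "move_arm", "data": {"jaw": [1,1,1,0.5,0,0,0,0,0], "delta_pos": [[0,0,0.012],[0,0,0.03],[0,0,0.03],[0.003,0.015,0.01],[0.005,0.025,0],[0.005,0.025,0],[0,0,0],[0,0,0],[0,0,0]], "yaw": [0,0,0,0,0,0,0,0,0]}}

```text
time: 16.4
ee_pos: [0.5355, 0.328, 0.3643]
tcp_rot: [-180.0, 0.1, 79.2]
wrist_force: [0.0, 0.5, -0.2]
opening: 0.0721
grasp_force: 0.0
```

Run:
```python
from h import *
o=bot.get_obs(); print(o['ee_pos'],o['tcp_rot'],o['opening'])
w=save('wrist','w7.png').astype(int); r,g,b=w[...,0],w[...,1],w[...,2]
k=(r>b+60)&(g>b+60)&(abs(r-g)<70); print(k.sum(),rect('wrist',k,.149))
for a in pinpoint('wrist','brush_handle')[:1]: print(a,ray('wrist',a['xy'],.138))
```

```text
[0.535535   0.32803464 0.36426167] [-1.79957219e+02  5.48789123e-02  7.91875885e+01] 0.0720970563800741
2947 ((0.5353812866210937, 0.33142758178710935), 51.7978401184082, 19.123855590820312, -11.708160400390625)
{'xy': [276.5, 230.4], 'confidence': 0.58} [0.53468229 0.32761569 0.138     ]
```

Aligned; descend, grip hard, and pull.

Request:
{"op": "move_arm", "data": {"jaw": [0,0,0,0,0,0,0], "delta_pos": [[0,0,-0.01],[0,0,-0.015],[0,0,-0.02],[0,0,-0.015],[0,0,-0.009],[0,0,0],[0,0,0]], "yaw": [0,0,0,0,0,0,0], "force": 80}}

```text
time: 17.08
ee_pos: [0.5355, 0.3278, 0.2956]
tcp_rot: [-180.0, 0.0, 79.1]
wrist_force: [0.1, 0.1, 0.3]
opening: 0.0853
grasp_force: 0.0
```

Request:
{"op": "move_arm", "data": {"jaw": [1,1,1,1,1,1,1,1,1,1], "delta_pos": [[0,0,0],[0,0,0],[0,0,0],[0,0,0],[0,0,0],[0,0,0],[0,0,0],[0,0,0],[0,0,0],[0,0,0]], "yaw": [0,0,0,0,0,0,0,0,0,0]}}

```text
time: 17.92
ee_pos: [0.5347, 0.3284, 0.2964]
tcp_rot: [-179.9, -0.0, 79.2]
wrist_force: [-8.0, 0.8, 5.6]
opening: 0.0188
grasp_force: 79.7
```

Request:
{"op": "move_arm", "data": {"jaw": [1,1,1,1,1,1,1,1,1,1], "delta_pos": [[0,0,0.006],[0,0,0.01],[0,0,0.01],[0,0,0.01],[0,0,0.01],[0,0,0.01],[0,0,0.01],[0,0,0.01],[0,0,0.01],[0,0,0]], "yaw": [0,0,0,0,0,0,0,0,0,0]}}

```text
time: 18.75
ee_pos: [0.5347, 0.3284, 0.3828]
tcp_rot: [-179.9, -0.0, 79.2]
wrist_force: [-8.6, 1.4, -6.5]
opening: 0.0187
grasp_force: 78.6
```

Request:
{"op": "move_arm", "data": {"jaw": [1,1,1,1,1,1], "delta_pos": [[0,0,0.007],[0,0,0.008],[0,0,0.005],[0,0,0.003],[0,0,0],[0,0,0]], "yaw": [0,0,0,0,0,0]}}

```text
time: 19.25
ee_pos: [0.5349, 0.3286, 0.404]
tcp_rot: [-179.8, 0.0, 79.2]
wrist_force: [-6.3, 1.8, -5.1]
opening: 0.0185
grasp_force: 78.7
```

Request:
{"op": "move_arm", "data": {"jaw": [1,1,1,1], "delta_pos": [[0,0,0.001],[0,0,0.001],[0,0,0],[0,0,0]], "yaw": [0,0,0,0]}}

```text
time: 19.58
ee_pos: [0.5349, 0.3286, 0.4058]
tcp_rot: [-179.8, 0.1, 79.2]
wrist_force: [-6.4, 1.9, -5.9]
opening: 0.0188
grasp_force: 78.6
```

Request:
{"op": "move_arm", "data": {"jaw": [1,1,1,1,1], "delta_pos": [[0,0,0.001],[0,0,0.001],[0,0,0],[0,0,0],[0,0,0]], "yaw": [0,0,0,0,0]}}

```text
time: 20.0
ee_pos: [0.5351, 0.3287, 0.4065]
tcp_rot: [-179.7, 0.1, 79.2]
wrist_force: [-5.4, 3.4, -12.5]
opening: 0.0184
grasp_force: 79.9
```

Request:
{"op": "move_arm", "data": {"jaw": [1,1,1,1,1], "delta_pos": [[0,0,0],[0,0,0],[0,0,0],[0,0,0],[0,0,0]], "yaw": [0,0,0,0,0]}}

```text
time: 20.42
ee_pos: [0.5351, 0.3287, 0.4065]
tcp_rot: [-179.7, 0.1, 79.2]
wrist_force: [-5.1, 3.2, -12.2]
opening: 0.0186
grasp_force: 79.9
```

Run:
```python
from h import *
s=save('side','s8.png')
```

```text
(no output)
```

View pics/s8.png

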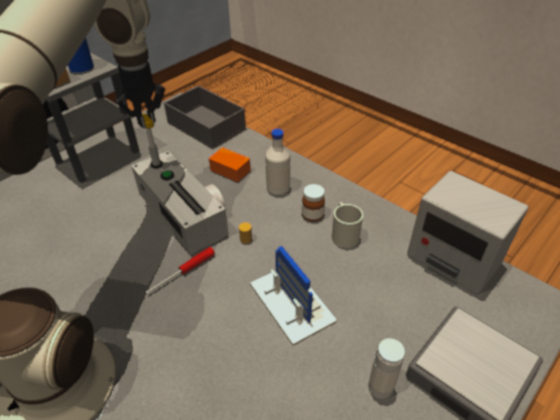

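The picture shows the handle held high at (148,120), the rod extended, the screen upright in the rack at (293,283), and the bystanders where they were.

```bash
python3 -c "
from workcell import bot
print(bot.job_done())"
```

```text
the job is handed in; nothing more can be done
None
```

I handed the job in at about 20 s of the 72 s allowed: the screen stands released in the rack, the button is down to its hard stop, and the gripper holds the yellow handle at its second stop (about 110 mm up). The hand-in call returned no verdict.

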